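# Clamp a fresh sinker in the lever press and keep the lever held

### The arm

A 7-joint arm with a two-finger parallel gripper is mounted at the origin on a cart in front of the work surface, level with it; the furniture and walls round the work are solid. World frame = base frame: x ahead of the robot, y to its left, z up, the work surface at z = 0. Lengths are in m, angles in degrees, forces in N, time in s.
With the tool pointing down it reaches from about 0.425 to 0.875 m from the base axis. Payload 4.7 kg.
Tool frame: the origin (TCP) lies midway between the tips of the shut fingers; the grasp point (between the pads) lies 19 mm behind it; z points along the fingers, y is the line along which they close (so a half turn about z gives the same grasp; the last joint's range is limited). The gripper opens to 87 mm and grips with 3 to 60 N. Pads are 19 mm wide; open, the fingers measure 117 mm over their backs; the gripper's body (75 mm by 190 mm) begins 51 mm behind the grasp point.
Start: joints at [67.844, 18.392, -4.016, 83.108, 1.295, 78.541, -3.26], TCP at [0.254, -0.599, 0.223] pointing down, gripper open.
Joint ranges: [-163.93, 163.93], [-17.29, 119.83], [-79.2, 71.16], [3.27, 140.29], [-89.18, 269.18], [5.43, 117.66], [-154.24, 154.24]. Speed limits (degrees/s): [147.25, 147.25, 180, 180, 180, 180, 180].

### API

Orientations are given as [roll, pitch, yaw] about the fixed x, y, z axes, in that order (R = Rz(yaw) Ry(pitch) Rx(roll)).
In Python, from cell import env, viewer, boxes_of, masks_of gives the robot as it stands. The module is installed in compiled form; this text tells all that it offers.
- The arm moves only by the tool apply_moves, never from a script. Its argument "moves" is a list of rows, each a list of 7 numbers: the shift along the tool's x, y, z scaled (see below), then the turn, a rotation vector about the tool's x, y, z scaled (see below), then the opening, from 0 (shut) to 1 (fully open). A call has 1 to 20 rows; each row is the pose to reach, as a shift and turn from the pose commanded when the call began, along the tool's axes at that moment; what a row does not reach only later rows make up. The controller multiplies each number of a shift by 0.2 m and each number of a turn by 1.5 rad. A row lasts 1/10 s, in which the tool goes at most 50 mm and 8.59 degrees, less where a joint would pass 70% of its speed; a pose out of reach is approached as far as the arm can. A call with a number of a shift or a turn outside -1 to 1 is refused whole. A call with a gripper value outside its range is refused whole. The fingers move at their own pace and stop on an object; "grip_force" is the grip in N (left out, the last holds). Time passes only in rows, so rows that repeat a pose let the fingers close. It gives the time, the measured TCP pose, the force, the opening and the grip force at its end, in the units of the state.
- env.get_obs(): the state, without advancing time (a new reading comes with each control period).
- viewer.read_camera(name): name is "scene" or "top" or "wrist"; returns the picture (480x640x3 uint8, red, green, blue); there is no depth.
- viewer.get_calibration(name): a dict with "fov_y" (degrees; the focal length in pixels is half the picture's height over the tangent of half this angle, whatever the lens; pixels are square), "cx", "cy" (the principal point, pixels), "position" and "orientation" of the camera in the world. Camera axes: x right, y up, looking along -z (the intrinsics and any distortion apply to the point x, -y, -z); pixel columns grow to the right and rows downward; lengths in m; the calibration is good to about 2 mm. A picture is of the moment at which its call begins: read the wrist's pose just before it. get_calibration takes no time and is no camera call; for the wrist camera it gives the pose at the moment of the call.
- env.sign_off(): hands the job in; it is judged then, once.
Trained networks look in the newest picture that a camera, given by its name, has taken for a name from the list of things; names that differ only in an ending like _2 or _b are one class to them, and where a whole thing is asked for, a point or a joint stands for the part that bears it (a point fixed in the world has none). Each returns a list of dicts, best first, with "conf" (0 to 1); they miss things now and then, are a little off and sometimes report something else, mostly with a low value. They report only what shows in the picture. A call takes as long as a camera call. They do not tell look-alikes from the thing itself.
- boxes_of(camera, target): "location" ([column, row] in pixels, amid what is visible of it).
- masks_of(camera, target): "pixels" (480x640 bool, what is visible of it) and "location" ([column, row] in pixels, amid what is visible of it).
The state is a dict: "time_s": time; "qpos": joint angles; "joint_velocities": joint speeds; "effort": joint torques, N m; "tool_pos": TCP position; "tool_rot": TCP orientation; "force": force on the tool from outside, world axes, zero at the start; "wrist_torque": the same for the moment, N m; "grip_width": finger opening in m; "grasp_force": force on a finger pad.
Only numpy, scipy, OpenCV 4.12 (cv2) and the standard library are available. Lean on these libraries where they do the work, as an engineer would, in place of code of your own. Each camera call takes 0.05 s, during which the arm holds its last target. There are 200 camera calls.

### The job

Lift the cast sinker out of the open mould and set it flat in the nest of the blue lever press, wire eye towards the slotted stop, and let go of it. Then press the sprung lever down by its black palm pad until its orange pointer stands in the green band of the post, so that the rubber foot clamps the sinker against the stop. Finish while still holding the lever there: do not let it up. Leave the yellow and dark red lure boxes where they are.

Things in the scene. Friction and masses are not known exactly. Their poses are not given: they have to be found in the camera images.
- mould: Fixed open aluminium mould: two halves end to end (each 86 x 58 mm, top 22 mm above the table), the empty one and a wooden handle (out to 194 mm) towards -x. Origin on the table under the middle of the filled cavity, x along it. Cavity 10 mm deep (floor 12 mm above the table), 1 mm clearance round the sinker, which lies along the mould's x.
- sinker: Dark grey cast metal bar, 64 (x) x 24 (y) x 26 (z) mm, about 0.25 kg, with a brass wire eye sticking out 11 mm at its +x end. Origin at the centre of its underside. In the mould its upper 16 mm stands above the mould's face, to be gripped across the 24 mm width.
- sinker_eye (a point): Middle of the sinker's wire eye: 38 mm along the sinker's +x and 16 mm above its underside.
- press: Fixed blue lever press, base plate 8 mm thick, 80 mm wide. Origin on the table under the middle of the nest; +x points along the nest to the slotted stop, the lever points to -x. The lever's pivot is at x = -46 mm, 62 mm above the table, in a bracket 73 mm high that reaches to x = -35 mm.
- nest (a point): Middle of the press's nest floor, 8 mm above the table: the seated sinker's origin belongs here (4 mm either way along x is fine), eye to press +x. Two side rails along press x, 30 mm apart inside, 6 mm thick, tops 16 mm above the table.
- stop (a point): Foot of the face of the slotted steel stop, at press x = +36 mm, on the nest floor; stop's top 34 mm above the table, slot 14 mm wide for the eye. Pressing the lever slides the sinker up to it (sinker origin at press x = +4 mm).
- gauge_post (a point): Middle of the green band of the upright post beside the lever, at press x = -106, y = +33 mm, 62 mm above the table. Post 100 mm high; green from 57 to 67 mm, white above, red below. The lever's orange pointer moves down beside it.
- lever (a joint): Angle of the press lever, rad: 0 at rest (sprung up), grows as its handle end is pressed down, end of travel 0.62. Handle level at 0.39; pointer in the green from 0.31 to 0.47. The foot starts to squeeze a seated sinker at about 0.27. The spring pushes back: the pad needs some 6 to 11 N in the green.
- lever_pad (a point): Centre of the top face of the black palm pad (46 x 40 mm) at the handle end of the lever: 95 mm from the pivot axis, 8 mm above the handle's centre line. At rest about 105 mm above the table; with the lever at 0.39 rad 70 mm above the table, at press x = -141 mm.
- push_foot: Spring-mounted rubber foot (12 mm dia) on the lever's short lower arm; moves to press +x against the sinker's eyeless end as the lever is pressed. Its spring (1.5 N/mm, up to 13 mm) sets the clamping force. Origin at the tip.
- yellow_box: Narrow yellow boxed lure lying flat, 161 x 39 x 24 mm, origin under its centre, x along it. Bystander.
- red_box: Narrow dark red boxed lure lying flat, 135 x 40 x 26 mm, origin under its centre, x along it. Bystander.
Mind the look-alikes: they are no part of the job. What is shaped like the sinker but purple or white is not meant.

How it is judged:
By the outcome, as a careful person would: the job done as asked, in the order asked, and still so for the second after the job is handed in, while the arm keeps its last pose, push and grip.
It also fails if it takes over 54 s, if anything falls off the work surface, if the arm or the gripper's body presses on something with over 40 N, if the wrist force passes 120 N, or if a joint passes its speed limit or range.

## Working session

There is one attempt and no reset: what is moved stays moved. The work goes in short steps, Python scripts to look and compute and a tool call to move; the robot and the scene stay as the last step left them, time stands still between calls to the robot, and variables do not carry over. Pictures are saved under pics/ and viewed, at most 12 in all, crops included, and the job is handed in when it is done.

Besides the shell and the picture viewer there is one more tool, called after ">>>" as name(argument=value, ...) on one line, values as JSON. apply_moves: Moves the arm, as the interface text tells. Shifts and turns lie within -1 to 1; 1 stands for 0.2 m of shift or 1.5 rad of turn. Its arguments: {"type":"object","properties":{"moves":{"type":"array","items":{"type":"array","items":{"type":"number","minimum":-1,"maximum":1}}},"grip_force":{"type":"number"}},"required":["moves"]}

```bash
mkdir -p pics; ls
python3 - <<'E'
from cell import env, viewer, boxes_of, masks_of
import cv2
o=env.get_obs(); print(o)
for c in ["scene","top"]:
    im=viewer.read_camera(c); cv2.imwrite(f"pics/{c}0.png",im[:,:,::-1])
    k=viewer.get_calibration(c); print(c,k)
    for t in ["mould","sinker","sinker_eye","press","nest","stop","gauge_post","lever","lever_pad","push_foot","yellow_box","red_box"]:
        try: print(t,[(round(d['conf'],2),[round(float(v)) for v in d['location']]) for d in boxes_of(c,t)[:4]])
        except Exception as e: print(t,e)
E
```

```text
pics
{'time_s': 0.0, 'qpos': array([67.8467815 , 18.43855004, -4.01602856, 83.17597336,  1.29635421,
       78.54137629, -3.26122581]), 'joint_velocities': array([-0.02861773,  0.00030305, -0.00691387, -0.05427588, -0.01543978,
        0.00098861,  0.02538345]), 'effort': array([-1.34168960e-03, -4.91291285e+01, -4.04707426e-01, -3.12528706e+01,
       -6.38995506e-02,  4.36739030e-02,  1.82643525e-04]), 'tool_pos': array([ 0.25329741, -0.59800015,  0.22145799]), 'tool_rot': array([-1.79889424e+02,  7.02976776e-03,  2.29625148e+01]), 'force': array([-0.32609877, -0.0521294 ,  0.8920435 ]), 'wrist_torque': array([-0.02163667, -0.02128844,  0.05230607]), 'grasp_force': 0.0, 'grip_width': 0.08690405002905532}
scene {'fov_y': 44.47534207004329, 'cx': 321.29110589285636, 'cy': 234.06581814291619, 'position': array([0.02889301, 0.42291036, 0.99237822]), 'orientation': array([  41.05848044,    0.31288202, -140.80906131])}
mould [(0.76, [377, 222]), (0.38, [388, 167])]
sinker [(0.88, [375, 270]), (0.79, [320, 244]), (0.77, [270, 372]), (0.73, [346, 205])]
sinker_eye [(0.76, [351, 205]), (0.6
[... 291 characters left out ...]
 [271, 277])]
red_box [(0.95, [388, 167])]
top {'fov_y': 45.64149275887243, 'cx': 317.9800449275935, 'cy': 245.02127615455137, 'position': array([ 0.48515474, -0.15310549,  1.41847573]), 'orientation': array([  1.88891825,  -1.13775938, -88.64876017])}
mould [(0.94, [381, 261]), (0.51, [374, 231])]
sinker [(0.84, [332, 242]), (0.81, [378, 230]), (0.8, [209, 282]), (0.73, [338, 290])]
sinker_eye [(0.68, [212, 284]), (0.61, [374, 231]), (0.56, [338, 293])]
press [(0.64, [274, 229])]
nest [(0.93, [274, 230])]
stop [(0.94, [275, 228])]
gauge_post [(0.59, [270, 228])]
lever [(0.95, [266, 256])]
lever_pad [(0.7, [266, 258])]
push_foot []
yellow_box [(0.87, [168, 266])]
red_box [(0.75, [451, 224])]
```

View pics/scene0.png

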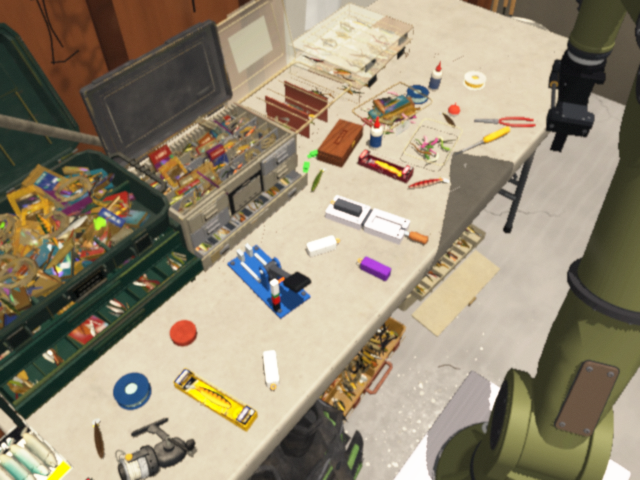

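View pics/top0.png

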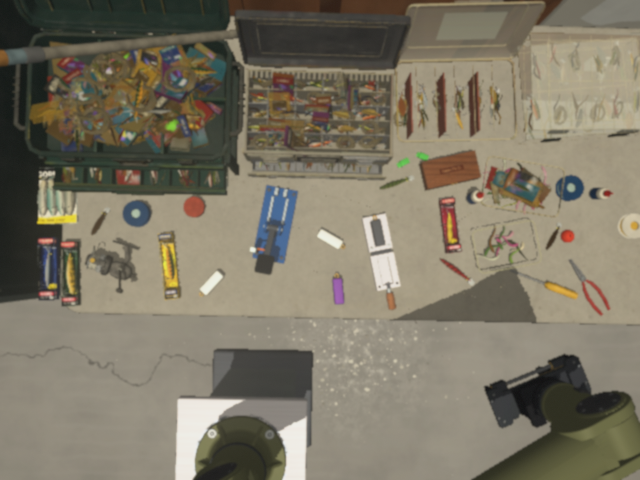

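The pictures show the filled mould at top-view (378,230), with its handle at (391,300). The blue press is at (274,228), with its pad at (266,262) towards the robot and its stop away from it. White and purple bars are decoys.

```bash
cat > h.py <<'E'
from cell import env, viewer, boxes_of, masks_of
import numpy as np, cv2
from scipy.spatial.transform import Rotation as R
def rot(e): return R.from_euler('xyz',e,degrees=True)
def ray(k,px):
    f=240/np.tan(np.radians(k['fov_y']/2))
    d=np.array([(px[0]-k['cx'])/f,-(px[1]-k['cy'])/f,-1.])
    return rot(k['orientation']).apply(d)
def at_z(k,px,z):
    d=ray(k,px); p=np.array(k['position']); return p+d*(z-p[2])/d[2]
def proj(k,P):
    f=240/np.tan(np.radians(k['fov_y']/2))
    c=rot(k['orientation']).inv().apply(np.asarray(P)-k['position'])
    return np.array([k['cx']-f*c[...,0]/c[...,2],k['cy']+f*c[...,1]/c[...,2]]).T
def rect(k,mask,z):
    c,_=cv2.findContours(mask.astype(np.uint8),cv2.RETR_EXTERNAL,cv2.CHAIN_APPROX_NONE)
    c=max(c,key=cv2.contourArea)[:,0]
    W=np.array([at_z(k,p,z)[:2] for p in c]).astype(np.float32)*1000
    return cv2.minAreaRect(W)
def move(dst_pos,dst_rpy=None,cmd_pos=None,cmd_rpy=None):
    "shift/turn numbers from the present tool pose to a goal"
    o=env.get_obs(); p=o['tool_pos'] if cmd_pos is None else cmd_pos
    r=rot(o['tool_rot'] if cmd_rpy is None else cmd_rpy)
    s=r.inv().apply(np.array(dst_pos)-p)/0.2
    t=np.zeros(3) if dst_rpy is None else (r.inv()*rot(dst_rpy)).as_rotvec()/1.5
    return np.round(s,4),np.round(t,4)
E
python3 - <<'E'
from h import *
im=viewer.read_camera("top"); k=viewer.get_calibration("top")
for t,z in [("mould",.022),("sinker",.026),("press",.008),("lever_pad",.1),("yellow_box",.024),("red_box",.026)]:
    for d in masks_of("top",t)[:4]:
        print(t,round(d['conf'],2),np.round(d['location']),d['pixels'].sum(),np.round(at_z(k,d['location'],z),3),rect(k,d['pixels'],z))
hsv=cv2.cvtColor(im,cv2.COLOR_RGB2HSV)
m=cv2.inRange(hsv,(100,120,60),(125,255,255)); m[:,:240]=0;m[:,310:]=0;m[:180]=0;m[280:]=0
print("blue",m.sum()//255,rect(k,m>0,.008))
cr=im[175:325,230:410]; cv2.imwrite("pics/c1.png",cv2.resize(cr,(720,600),interpolation=cv2.INTER_CUBIC)[:,:,::-1])
E
```

```text
mould 0.77 [382. 263.] 1568 [ 0.492 -0.337  0.022] ((491.85748291015625, -338.68994140625), (235.12936401367188, 60.87430953979492), 12.144639015197754)
sinker 0.86 [376. 231.] 276 [ 0.571 -0.32   0.026] ((566.756591796875, -322.8543701171875), (66.82807922363281, 26.511371612548828), 12.470980644226074)
sinker 0.83 [337. 293.] 283 [ 0.416 -0.229  0.026] ((423.1952819824219, -229.85476684570312), (68.1417465209961, 26.847309112548828), 1.304858922958374)
sinker 0.57 [332. 241.] 284 [ 0.543 -0.212  0.026] ((544.3193969726562, -209.765869140625), (72.39205932617188, 26.379995346069336), 62.76399612426758)
sinker 0.55 [210. 285.] 258 [0.427 0.08  0.026] ((433.1849365234375, 77.93701934814453), (24.071840286254883, 64.89693450927734), 46.581695556640625)
press 0.64 [274. 227.] 2704 [ 0.574 -0.069  0.008] ((565.81396484375, -64.89346313476562), (88.36006164550781, 219.71441650390625), 80.79586791992188)
press 0.43 [378. 231.] 263 [ 0.571 -0.327  0.008] ((567.7847290039062, -323.9402770996094), (67.32682800292969, 25.49136734008789), 13.971729278564453)
press 0.36 [268. 256.] 571 [ 0.503 -0.058  0.008] ((519.0519409179688, -55.20258331298828), (43.646514892578125, 123.98197174072266), 77.4669189453125)
lever_pad 0.85 [268. 257.] 553 [ 0.499 -0.062  0.1  ] ((515.4130859375, -64.872802734375), (42.42219161987305, 116.72620391845703), 73.91558837890625)
yellow_box 0.79 [168. 267.] 977 [0.469 0.183 0.024] ((471.2419738769531, 182.89881896972656), (158.68603515625, 38.40473175048828), 7.797650337219238)
red_box 0.79 [450. 224.] 815 [ 0.592 -0.502  0.026] ((586.1165161132812, -499.64105224609375), (132.6614990234375, 38.654632568359375), 8.690579414367676)
red_box 0.44 [168. 265.] 1053 [0.475 0.183 0.026] ((472.1866455078125, 181.57772827148438), (160.64141845703125, 40.906314849853516), 7.439402103424072)
blue 810 ((586.5445556640625, -96.94550323486328), (24.80571174621582, 158.4989471435547), 79.91262817382812)
```

View pics/c1.png

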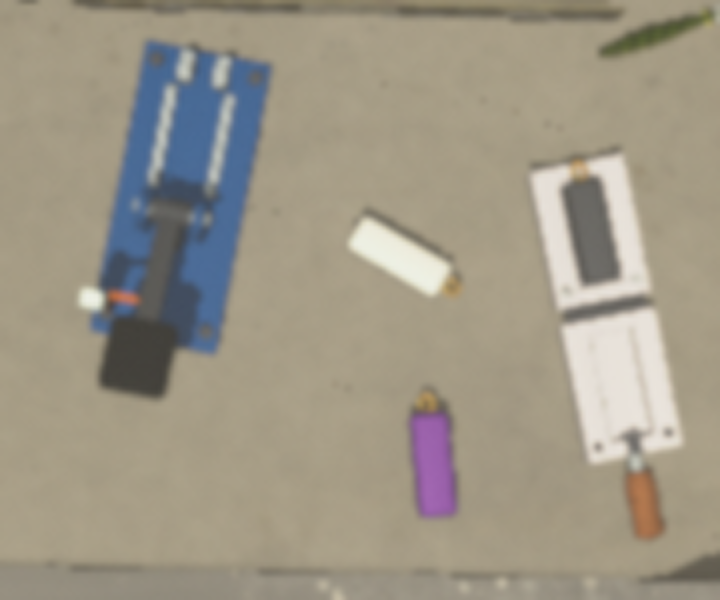

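The crop confirms it: the sinker's eye points away from the mould handle, and press +x runs up the picture to the stop. I'll move above the sinker.

Run:
```python
from h import *
k=viewer.get_calibration("wrist");o=env.get_obs();r=rot(o['tool_rot'])
print(r.inv().apply(k['position']-o['tool_pos']),(r.inv()*rot(k['orientation'])).as_matrix().round(2),k['fov_y'])
print(move([.545,-.323,.20],[180,0,12.5]))
k=viewer.get_calibration("top")
for z in(.008,.016): print(at_z(k,(230+190/4,175+140/4),z))
```

```text
[ 0.07211889  0.00134909 -0.16203298] [[ 0.    0.96  0.26]
 [ 1.    0.   -0.  ]
 [-0.    0.26 -0.96]] 60.98303971920492
(array([ 1.8791, -0.6998,  0.1128]), array([0.    , 0.    , 0.1218]))
[ 0.61664554 -0.0777351   0.008     ]
[ 0.61589975 -0.07816259  0.016     ]
```

>>> apply_moves(moves=[[0.2,-0.07,0,0,0,0,1],[0.4,-0.15,0,0,0,0.03,1],[0.6,-0.22,0.02,0,0,0.06,1],[0.8,-0.3,0.04,0,0,0.09,1],[1,-0.37,0.05,0,0,0.12,1]])

```text
time_s: 2.15
tool_pos: [0.4098, -0.4509, 0.2124]
tool_rot: [180.0, 0.0, 12.5]
force: [-0.4, -0.8, -0.0]
grip_width: 0.087
grasp_force: 0.0
```

Run:
```python
from h import *
print(env.get_obs()['tool_pos'],move([.545,-.323,.20],[180,0,12.5]))
```

```text
[ 0.4097938  -0.45085093  0.21243816] (array([ 0.7987, -0.4772,  0.0621]), array([0.    , 0.0001, 0.0005]))
```

>>> apply_moves(moves=[[0.2,-0.12,0.02,0,0,0,1],[0.42,-0.25,0.04,0,0,0,1],[0.62,-0.38,0.05,0,0,0,1],[0.8,-0.48,0.06,0,0,0,1],[0.8,-0.48,0.06,0,0,0,1]])

```text
time_s: 2.65
tool_pos: [0.5494, -0.3154, 0.2002]
tool_rot: [-179.8, -0.2, 13.3]
force: [0.3, 0.3, 0.2]
grip_width: 0.0869
grasp_force: 0.0
```

Run:
```python
from h import *
k=viewer.get_calibration("wrist");im=viewer.read_camera("wrist"); cv2.imwrite("pics/w1.png",im[:,:,::-1])
print(env.get_obs()['tool_pos'],env.get_obs()['force'])
for d in masks_of("wrist","sinker")[:3]: print(d['conf'],d['location'],d['pixels'].sum(),rect(k,d['pixels'],.026),rect(k,d['pixels'],.022))
for d in boxes_of("wrist","sinker_eye")[:2]: print(d['conf'],d['location'],at_z(k,d['location'],.028))
np.save("kw1.npy",k,allow_pickle=True)
```

```text
[ 0.54664808 -0.31941507  0.20027048] [-0.37157098 -0.68570606 -0.16678697]
0.84 [333.7, 201.9] 2428 ((571.542724609375, -322.6104431152344), (76.8543472290039, 25.154651641845703), 12.791645050048828) ((570.9716186523438, -322.8703308105469), (77.76764678955078, 25.453590393066406), 12.791583061218262)
0.83 [193.4, 185.7] 2538 ((551.6273803710938, -210.33029174804688), (66.17440795898438, 28.17094612121582), 60.36500549316406) ((550.8195190429688, -209.25582885742188), (66.96082305908203, 28.505767822265625), 60.36515426635742)
0.79 [333.8, 198.0] [ 0.57046699 -0.322545    0.028     ]
0.55 [196.6, 191.2] [ 0.54984192 -0.21127583  0.028     ]
```

View pics/w1.png

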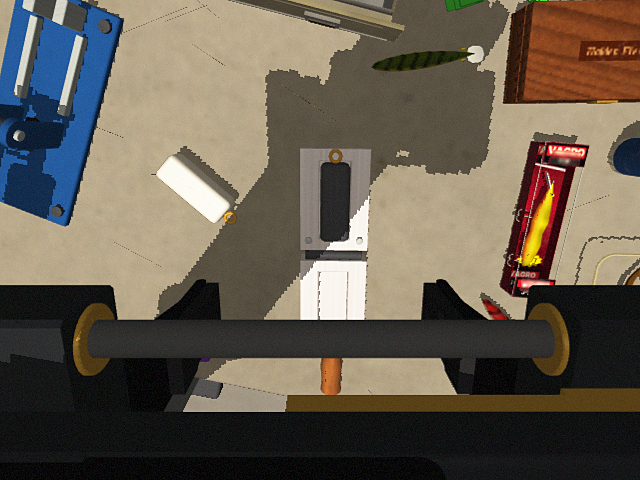

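The eye is at (335,156) in the wrist picture and the sinker runs from about row 163 to row 240. I put the sinker at about (0.5665, -0.3235) with yaw 12.7°, and both cameras agree.

Run:
```python
from h import *
o=env.get_obs();print(o['tool_pos'],o['tool_rot'],o['grip_width'])
print(move([.5665,-.3235,.07],[180,0,12.7]))
```

```text
[ 0.54350851 -0.32424507  0.20043166] [1.79966517e+02 5.45029604e-02 1.26441952e+01] 0.08715689040883537
(array([0.1136, 0.0211, 0.6521]), array([ 0.0004,  0.0006, -0.0006]))
```

>>> apply_moves(moves=[[0.05,0.01,0.15,0,0,0,1],[0.1,0.015,0.35,0,0,0,1],[0.11,0.015,0.52,0,0,0,1],[0.11,0.015,0.62,0,0,0,1],[0.11,0.015,0.65,0,0,0,1],[0.11,0.015,0.65,0,0,0,1],[0.11,0.015,0.65,0,0,0,1]])

```text
time_s: 3.5
tool_pos: [0.5664, -0.3233, 0.0722]
tool_rot: [179.9, -0.1, 12.6]
force: [0.9, -0.1, 0.2]
grip_width: 0.0874
grasp_force: 0.0
```

Run:
```python
from h import *
o=env.get_obs();print(o['tool_pos'],o['tool_rot'])
k=viewer.get_calibration("wrist");im=viewer.read_camera("wrist"); cv2.imwrite("pics/w2.png",im[:,:,::-1])
for d in masks_of("wrist","sinker")[:2]: print(d['conf'],d['location'],d['pixels'].sum(),rect(k,d['pixels'],.038))
print(env.get_obs()['tool_pos'])
print(move([.5665,-.3235,.0245],[180,0,12.7]))
```

```text
[ 0.56644737 -0.32326544  0.07223915] [ 1.79878971e+02 -9.10701201e-02  1.25627235e+01]
0.96 [318.2, 260.7] 5388 ((577.2089233398438, -321.1322937011719), (69.02387237548828, 23.897369384765625), 12.578851699829102)
0.61 [104.7, 246.9] 7330 ((557.1776123046875, -220.72332763671875), (69.79515075683594, 31.973241806030273), 61.01106643676758)
[ 0.56694137 -0.32283137  0.07262259]
(array([-0.0034,  0.0022,  0.2406]), array([ 0.0017, -0.0015, -0.0011]))
```

View pics/w2.png

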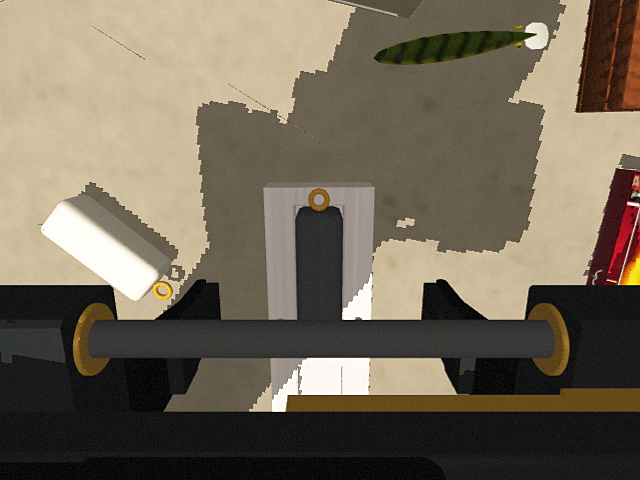

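The sinker (column 319) is centred between the fingers (column 321), with the eye at (319,199). I'll use the eye to check the position along the sinker.

Run:
```python
from h import *
k=viewer.get_calibration("wrist"); e=at_z(k,(319,199),.028)
t=np.radians(12.6);print(e,e[:2]-.038*np.array([np.cos(t),np.sin(t)]))
t=at_z(k,(319,206),.036);print(t)
o=env.get_obs();print(o['tool_pos'],o['tool_rot'])
```

```text
[ 0.60465238 -0.31510547  0.028     ] [ 0.56756755 -0.32339491]
[ 0.60251992 -0.31558574  0.036     ]
[ 0.56694137 -0.32283137  0.07262259] [ 1.79857536e+02 -1.29791696e-01  1.26078102e+01]
```

>>> apply_moves(moves=[[0,0,0.08,0,0,0,1],[0,0,0.15,0,0,0,1],[0,0,0.2,0,0,0,1],[0,0,0.225,0,0,0,1],[0,0,0.235,0,0,0,1],[0,0,0.235,0,0,0,1],[0,0,0.235,0,0,0,1]])

```text
time_s: 4.3
tool_pos: [0.5665, -0.3219, 0.024]
tool_rot: [180.0, -0.0, 12.7]
force: [0.5, -0.4, 0.6]
grip_width: 0.0869
grasp_force: 0.0
```

>>> apply_moves(moves=[[0,0,0,0,0,0,0.3],[0,0,0,0,0,0,0],[0,0,0,0,0,0,0],[0,0,0,0,0,0,0],[0,0,0,0,0,0,0],[0,0,0,0,0,0,0],[0,0,0,0,0,0,0],[0,0,0,0,0,0,0]], grip_force=30)

```text
time_s: 5.1
tool_pos: [0.5661, -0.3218, 0.0235]
tool_rot: [180.0, 0.0, 12.7]
force: [-0.5, 0.7, 0.7]
grip_width: 0.0307
grasp_force: 0.0
```

>>> apply_moves(moves=[[0,0,0,0,0,0,0],[0,0,0,0,0,0,0],[0,0,0,0,0,0,0],[0,0,0,0,0,0,0]])

```text
time_s: 5.5
tool_pos: [0.5661, -0.3219, 0.0236]
tool_rot: [180.0, -0.0, 12.6]
force: [0.7, -1.0, 0.7]
grip_width: 0.0237
grasp_force: 30.0
```

>>> apply_moves(moves=[[0,0,-0.04,0,0,0,0],[0,0,-0.12,0,0,0,0],[0,0,-0.28,0,0,0,0],[0,0,-0.48,0,0,0,0],[0,0,-0.68,0,0,0,0],[0,0,-0.82,0,0,0,0],[0,0,-0.88,0,0,0,0],[0,0,-0.88,0,0,0,0],[0,0,-0.88,0,0,0,0]])

```text
time_s: 6.4
tool_pos: [0.5652, -0.3212, 0.1981]
tool_rot: [-179.9, 0.1, 12.7]
force: [0.2, 0.6, -3.6]
grip_width: 0.024
grasp_force: 30.0
```

Run:
```python
from h import *
o=env.get_obs();print(o['tool_pos'],o['tool_rot'],o['force'],o['grip_width'])
print(move([.56,-.20,.20],[180,0,2]))
print(move([.56,-.07,.20],[180,0,-9.5]))
```

```text
[ 0.56518199 -0.3211808   0.19809083] [-1.79902849e+02  1.13508723e-01  1.26603273e+01] [ 0.20989407  0.57844379 -3.64890168] 0.0240141611457041
(array([ 0.1075, -0.5969, -0.0087]), array([-0.001 ,  0.0014,  0.124 ]))
(array([ 0.25  , -1.2311, -0.008 ]), array([-0.0009,  0.0015,  0.2578]))
```

>>> apply_moves(moves=[[0.03,-0.1,0,0,0,0.02,0],[0.06,-0.28,0,0,0,0.06,0],[0.1,-0.48,0,0,0,0.11,0],[0.14,-0.68,0,0,0,0.16,0],[0.18,-0.86,0,0,0,0.21,0],[0.2,-0.96,0,0,0,0.245,0],[0.21,-1,0,0,0,0.257,0],[0.21,-1,0,0,0,0.257,0],[0.21,-1,0,0,0,0.257,0]])

```text
time_s: 7.3
tool_pos: [0.5622, -0.1179, 0.1978]
tool_rot: [180.0, 0.2, -9.4]
force: [0.6, 0.7, -2.9]
grip_width: 0.0235
grasp_force: 30.0
```

Run:
```python
from h import *
o=env.get_obs();print(o['tool_pos'],o['tool_rot'])
k=viewer.get_calibration("wrist");im=viewer.read_camera("wrist"); cv2.imwrite("pics/w3.png",im[:,:,::-1])
for t,z in(("press",.008),("nest",.008),("stop",.02)):
  for d in masks_of("wrist",t)[:1]: print(t,d['conf'],d['location'],d['pixels'].sum(),rect(k,d['pixels'],z))
```

```text
[ 0.56222826 -0.11793551  0.19780265] [ 1.79976982e+02  1.74732159e-01 -9.42458591e+00]
press 0.82 [259.3, 178.0] 17335 ((576.9336547851562, -68.94216918945312), (81.9944076538086, 198.6616668701172), 78.68646240234375)
nest 0.88 [257.5, 178.1] 17524 ((576.4074096679688, -69.16808319091797), (82.69652557373047, 199.8230438232422), 78.70745086669922)
stop 0.69 [257.1, 180.8] 17549 ((578.7993774414062, -70.94563293457031), (79.9888916015625, 193.78472900390625), 78.37743377685547)
```

View pics/w3.png

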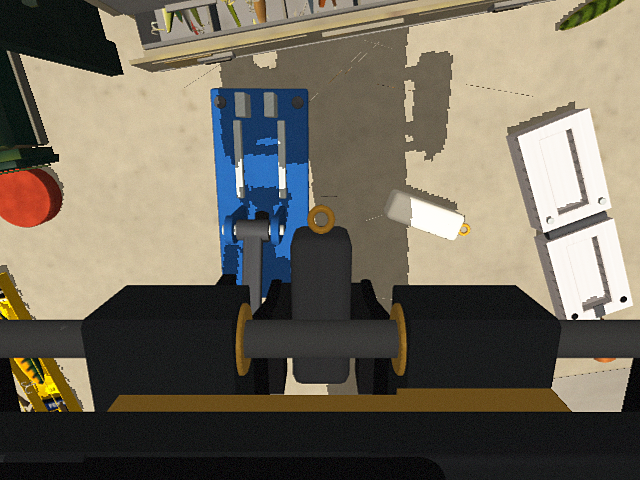

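The wrist picture shows the press plate with the rails at columns 239 and 282 (rows 120–198) and the stop blocks at row ~104. The sinker is held straight, eye forward at (321,219). Next I'll fit the plate edges, rails and stop.

Run:
```python
from h import *
k=viewer.get_calibration("wrist"); im=cv2.imread("pics/w3.png"); hsv=cv2.cvtColor(im,cv2.COLOR_BGR2HSV)
b=cv2.inRange(hsv,(100,120,40),(130,255,255))>0
for nm,f in(("L",np.min),("R",np.max)):
    P=[]
    for r in range(96,196,2):
        c=np.where(b[r,195:325])[0]+195
        if len(c): P.append(at_z(k,(f(c)+(-.5 if nm=="L" else .5),r),.008)[:2]*1000)
    P=np.array(P,np.float32); l=cv2.fitLine(P,cv2.DIST_HUBER,0,.01,.01).ravel(); l=l*np.sign(l[0]) if 0 else l
    print(nm,np.degrees(np.arctan(l[1]/l[0])),l[2:],'y at x=610:',l[3]+(610-l[2])*l[1]/l[0])
top=[]
for c in range(220,300,4):
    r=np.where(b[60:130,c])[0]
    if len(r): top.append(at_z(k,(c,r[0]+59.5),.008)[:2]*1000)
l=cv2.fitLine(np.array(top,np.float32),cv2.DIST_HUBER,0,.01,.01).ravel();print("far edge dir",np.degrees(np.arctan2(l[1],l[0])),l[2:])
w=(cv2.inRange(hsv,(0,0,90),(180,70,255))>0)
m=np.zeros_like(w);m[80:212,226:296]=w[80:212,226:296]
n,lab,st,ce=cv2.connectedComponentsWithStats(m.astype(np.uint8))
for i in range(1,n):
    if st[i,4]>100: print(st[i],[rect(k,lab==i,z) for z in(.016,.034)])
cr=im[75:225,205:345];cv2.imwrite("pics/c3.png",cv2.resize(cr,None,fx=4,fy=4,interpolation=cv2.INTER_CUBIC))
```

```text
L -9.711918 [630.0815  -39.84694] y at x=610: -36.41005
R -10.0127945 [ 632.6253  -120.49404] y at x=610: -116.49938
far edge dir 80.48328 [675.58484 -84.1861 ]
[226  80  70   8 445] [((677.5144653320312, -90.744140625), (54.91618728637695, 5.205741882324219), 80.48394012451172), ((675.2796630859375, -92.87691497802734), (52.05058288574219, 4.9341139793396), 80.4836654663086)]
[234  92  12  25 258] [((665.0922241210938, -71.11189270019531), (8.266783714294434, 18.301799774169922), 80.45536804199219), ((663.5055541992188, -74.26908111572266), (7.83542013168335, 17.346729278564453), 80.45540618896484)]
[263  92  12  25 251] [((661.2131958007812, -94.26058197021484), (8.588608741760254, 18.370620727539062), 81.0986557006836), ((659.828857421875, -96.2098388671875), (8.140454292297363, 17.411943435668945), 81.09864807128906)]
[233 120  12  78 605] [((622.5265502929688, -60.73994445800781), (7.029614448547363, 62.90546417236328), 80.18815612792969), ((623.1608276367188, -64.43836212158203), (6.662810802459717, 59.62299346923828), 80.18820190429688)]
[277 120   9  79 571] [((616.1983032226562, -95.87068176269531), (6.382576942443848, 63.75716018676758), 80.30184173583984), ((617.1629028320312, -97.73593139648438), (6.049515724182129, 60.4302864074707), 80.30188751220703)]
```

View pics/c3.png

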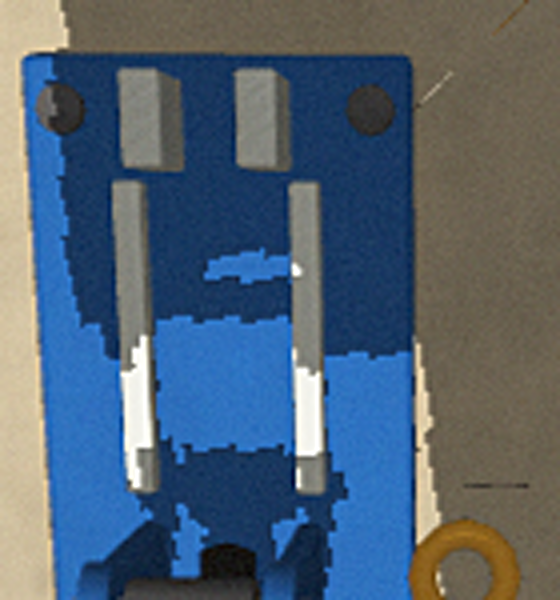

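Run:
```python
from h import *
k=viewer.get_calibration("wrist");o=env.get_obs();r=rot(o['tool_rot']);print(o['tool_pos'],o['tool_rot'])
print("eye in tool",r.inv().apply(at_z(k,(321.5,219.5),.2022)-o['tool_pos']))
for z in(.008,.034): print(at_z(k,(255,117),z))
print(move([.6165,-.0773,.12],[180,0,-9.8]))
```

```text
[ 0.56288558 -0.1186297   0.19896484] [ 1.79986192e+02  5.48303987e-02 -9.53114645e+00]
eye in tool [ 0.03855063  0.00143601 -0.00327171]
[ 0.6537652  -0.08006223  0.008     ]
[ 0.65235964 -0.08385993  0.034     ]
(array([ 0.2305, -0.2483,  0.3945]), array([0.0002, 0.0006, 0.0031]))
```

>>> apply_moves(moves=[[0.05,-0.06,0,0,0,0,0],[0.14,-0.16,0,0,0,0,0],[0.21,-0.23,0.08,0,0,0.003,0],[0.23,-0.25,0.2,0,0,0.003,0],[0.23,-0.252,0.35,0,0,0.003,0],[0.23,-0.252,0.47,0,0,0.003,0],[0.23,-0.252,0.54,0,0,0.003,0],[0.23,-0.252,0.56,0,0,0.003,0],[0.23,-0.252,0.56,0,0,0.003,0],[0.23,-0.252,0.56,0,0,0.003,0]])

```text
time_s: 8.5
tool_pos: [0.6181, -0.0752, 0.0891]
tool_rot: [-180.0, -0.2, -9.7]
force: [-0.4, -0.7, -2.7]
grip_width: 0.0239
grasp_force: 30.0
```

Run:
```python
from h import *
o=env.get_obs();print(o['tool_pos'],o['tool_rot'],o['force'])
k=viewer.get_calibration("wrist");im=viewer.read_camera("wrist"); cv2.imwrite("pics/w4.png",im[:,:,::-1])
print(move([.6165,-.0766,.0205],[180,0,-9.8]))
```

```text
[ 0.61813585 -0.075237    0.08905937] [-1.79990961e+02 -1.51459937e-01 -9.70139440e+00] [-0.3931234  -0.65928817 -2.65263534]
(array([-0.0082,  0.0079,  0.3437]), array([-0.    , -0.002 ,  0.0011]))
```

View pics/w4.png

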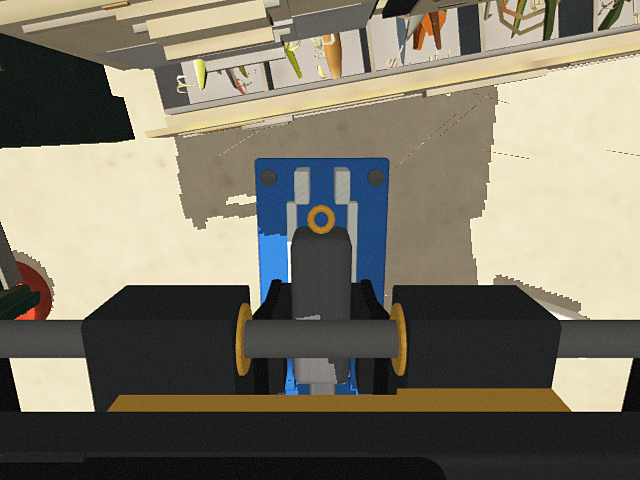

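The sinker (column 321) sits centred between the rails (292/352) and in line with the slot. I'll descend.

>>> apply_moves(moves=[[-0.005,0.003,0.06,0,0,0,0],[-0.005,0.003,0.14,0,0,0,0],[-0.005,0.003,0.21,0,0,0,0],[-0.005,0.003,0.26,0,0,0,0],[-0.005,0.003,0.29,0,0,0,0],[-0.005,0.003,0.3,0,0,0,0],[-0.005,0.003,0.3,0,0,0,0]])

```text
time_s: 9.25
tool_pos: [0.6158, -0.0756, 0.0273]
tool_rot: [-180.0, 0.0, -9.7]
force: [-1.5, 0.2, -2.3]
grip_width: 0.024
grasp_force: 30.0
```

Run:
```python
from h import *
o=env.get_obs();print(o['tool_pos'],o['tool_rot'],o['force'])
k=viewer.get_calibration("wrist");im=viewer.read_camera("wrist"); cv2.imwrite("pics/w5.png",im[100:,:,::-1][:, :])
print(move([.617,-.0758,.0200],[180,0,-9.8]))
```

```text
[ 0.61583007 -0.07559658  0.02727438] [-1.79999155e+02  1.53166172e-02 -9.68995343e+00] [-1.480194    0.24784059 -2.27861477]
(array([0.0042, 0.0002, 0.0391]), array([-0.    , -0.0004,  0.0013]))
```

View pics/w5.png

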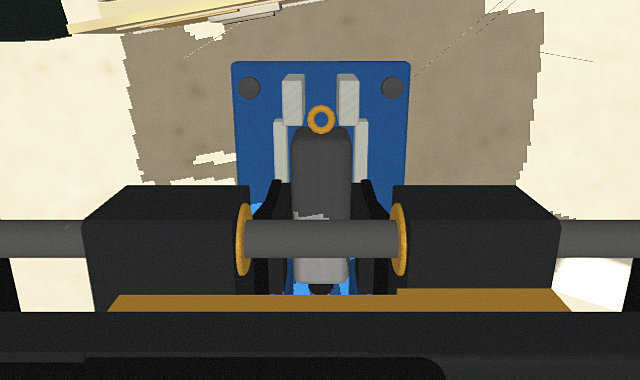

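The sinker is centred in the nest, and its eye (321,120) lines up with the slot. I'll lower it the rest of the way.

>>> apply_moves(moves=[[0,0,0.012,0,0,0,0],[0,0,0.024,0,0,0,0],[0,0,0.032,0,0,0,0],[0,0,0.036,0,0,0,0],[0,0,0.036,0,0,0,0]])

```text
time_s: 9.8
tool_pos: [0.6157, -0.0756, 0.0202]
tool_rot: [180.0, 0.0, -9.7]
force: [-0.4, -0.1, -2.6]
grip_width: 0.0237
grasp_force: 30.0
```

>>> apply_moves(moves=[[0,0,0.003,0,0,0,0],[0,0,0.005,0,0,0,0],[0,0,0.005,0,0,0,0]])

```text
time_s: 10.1
tool_pos: [0.6159, -0.0757, 0.0196]
tool_rot: [180.0, -0.0, -9.7]
force: [-0.8, 0.6, -1.7]
grip_width: 0.024
grasp_force: 30.0
```

>>> apply_moves(moves=[[0,0,0.002,0,0,0,0],[0,0,0.002,0,0,0,0.35],[0,0,0.002,0,0,0,0.5],[0,0,0.002,0,0,0,0.5],[0,0,0,0,0,0,0.5],[0,0,-0.02,0,0,0,0.5],[0,0,-0.08,0,0,0,0.5],[0,0,-0.2,0,0,0,0.5],[0,0,-0.4,0,0,0,0.5],[0,0,-0.6,0,0,0,0.5],[0,0,-0.78,0,0,0,0.5],[0,0,-0.88,0,0,0,0.4],[0,0,-0.9,0,0,0,0],[0,0,-0.9,0,0,0,0]])

```text
time_s: 11.5
tool_pos: [0.6161, -0.0757, 0.2002]
tool_rot: [180.0, -0.1, -9.7]
force: [-0.1, 0.6, -1.0]
grip_width: 0.0272
grasp_force: 0.0
```

Run:
```python
from h import *
o=env.get_obs();print(o['tool_pos'],o['tool_rot'],o['grip_width'])
# press pad pose at lever q; press frame
n=np.array([.6175,-.0765]);y=np.radians(-9.8);ux=np.array([np.cos(y),np.sin(y)])
for q in(0,.39):
    a=.39-q; px=-.046-.095*np.cos(a)-.008*np.sin(-a)*-1*-1; 
    px=-.046-.095*np.cos(a)+.008*np.sin(a); pz=.062+.095*np.sin(a)+.008*np.cos(a); print(q,px,pz,n+ux*px)
print(move([.46,-.05,.20],[180,0,-9.8]))
```

```text
[ 0.6160849  -0.07566305  0.20024605] [ 1.79987296e+02 -9.63649559e-02 -9.69187302e+00] 0.02721829875389113
0 -0.13082485336545946 0.10551717191555884 [ 0.48858416 -0.05423237]
0.39 -0.14100000000000001 0.07 [ 0.47855749 -0.05250046]
(array([-7.909e-01,  4.900e-03, -1.000e-04]), array([ 0.0001, -0.0011,  0.0013]))
```

>>> apply_moves(moves=[[-0.08,0,0,0,0,0,0],[-0.25,0,0,0,0,0,0],[-0.45,0,0,0,0,0,0],[-0.6,0,0,0,0,0,0],[-0.67,0,0,0,0,0,0],[-0.69,0,0,0,0,0,0],[-0.69,0,0,0,0,0,0],[-0.69,0,0,0,0,0,0]])

```text
time_s: 12.3
tool_pos: [0.4802, -0.0525, 0.1988]
tool_rot: [-180.0, 0.0, -9.7]
force: [-0.3, -0.2, 0.4]
grip_width: 0.0006
grasp_force: 0.0
```

Run:
```python
from h import *
o=env.get_obs();print(o['tool_pos'],o['tool_rot'],o['grip_width'])
k=viewer.get_calibration("wrist");im=viewer.read_camera("wrist"); cv2.imwrite("pics/w6.png",im[:,:,::-1])
for d in masks_of("wrist","sinker")[:3]: print(d['conf'],d['location'],rect(k,d['pixels'],.034))
kt=viewer.get_calibration("top")
print(move([.480,-.053,.12],[180,0,-9.8]))
```

```text
[ 0.48020153 -0.05254184  0.19876617] [-1.79987124e+02  3.24520927e-02 -9.70067117e+00] 0.0006364992398455426
0.87 [493.7, 104.2] ((547.6177978515625, -202.44505310058594), (73.55276489257812, 26.262420654296875), 60.538883209228516)
0.76 [320.6, 43.8] ((611.5515747070312, -76.06016540527344), (24.149717330932617, 58.65802764892578), 79.69068145751953)
0.73 [527.7, 246.5] ((432.8434143066406, -220.6947479248047), (75.30262756347656, 29.997638702392578), 7.13571310043335)
(array([-0.0012,  0.0031,  0.3946]), array([-0.0003,  0.0004,  0.0012]))
```

View pics/w6.png

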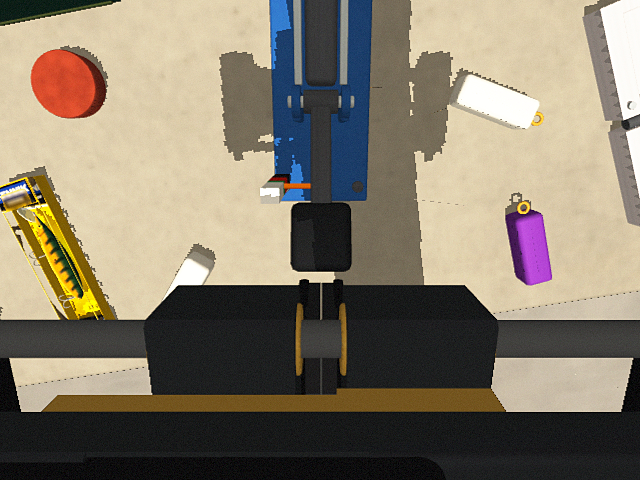

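The sinker sits straight between the rails, and the pad (321,237) lies straight ahead of the shut fingertips. Next I'll check the pad's position and press.

Run:
```python
from h import *
k=viewer.get_calibration("wrist");print(at_z(k,(321,237),.104),at_z(k,(321,203),.098),at_z(k,(321,271),.113))
print(env.get_obs()['tool_pos'])
```

```text
[ 0.48571361 -0.05478362  0.104     ] [ 0.50674902 -0.0583772   0.098     ] [ 0.46575107 -0.05136903  0.113     ]
[ 0.48037488 -0.05246469  0.19891792]
```

>>> apply_moves(moves=[[0,0,0.08,0,0,0,0],[0,0,0.2,0,0,0,0],[0,0,0.32,0,0,0,0],[0,0,0.38,0,0,0,0],[0,0,0.42,0,0,0,0],[0,0,0.45,0,0,0,0],[0,0,0.48,0,0,0,0],[0,0,0.51,0,0,0,0],[0,0,0.54,0,0,0,0],[0,0,0.57,0,0,0,0],[0,0,0.59,0,0,0,0],[0,0,0.6,0,0,0,0],[0,0,0.6,0,0,0,0]], grip_force=20)

```text
time_s: 13.7
tool_pos: [0.4792, -0.0523, 0.079]
tool_rot: [180.0, 0.1, -9.7]
force: [-2.7, 0.4, 4.3]
grip_width: 0.0006
grasp_force: 2.3
```

>>> apply_moves(moves=[[0,0,0.01,0,0,0,0],[0,0,0.02,0,0,0,0],[0,0,0.03,0,0,0,0],[0,0,0.038,0,0,0,0],[0,0,0.043,0,0,0,0],[0,0,0.043,0,0,0,0],[0,0,0.043,0,0,0,0],[0,0,0.043,0,0,0,0]])

```text
time_s: 14.5
tool_pos: [0.479, -0.0523, 0.0711]
tool_rot: [180.0, 0.1, -9.7]
force: [-5.4, 0.7, 8.4]
grip_width: 0.0003
grasp_force: 4.2
```

Run:
```python
from h import *
o=env.get_obs();print(o['tool_pos'],o['force'])
ims=[]
for c,(u,v) in (("scene",(270,278)),("top",(272,228)),("wrist",(300,80))):
    im=viewer.read_camera(c);w,hh=(50,50) if c!="wrist" else (110,80)
    cr=im[max(v-hh,0):v+hh,u-w:u+w]; ims.append(cv2.resize(cr,(400,int(400*cr.shape[0]/cr.shape[1])) if c!="wrist" else (400,290),interpolation=cv2.INTER_CUBIC))
a=np.hstack(ims[:2]); cv2.imwrite("pics/f0.png",a[:,:,::-1])
b=np.zeros((600,800,3),np.uint8);b[:400*3//4]=cv2.resize(a,(800,400))[50:350];b[305:595,200:600]=ims[2];cv2.imwrite("pics/f.png",b[:,:,::-1])
```

```text
[ 0.47896243 -0.05232194  0.07105707] [-5.40904767  0.66418034  8.40007259]
```

View pics/f.png

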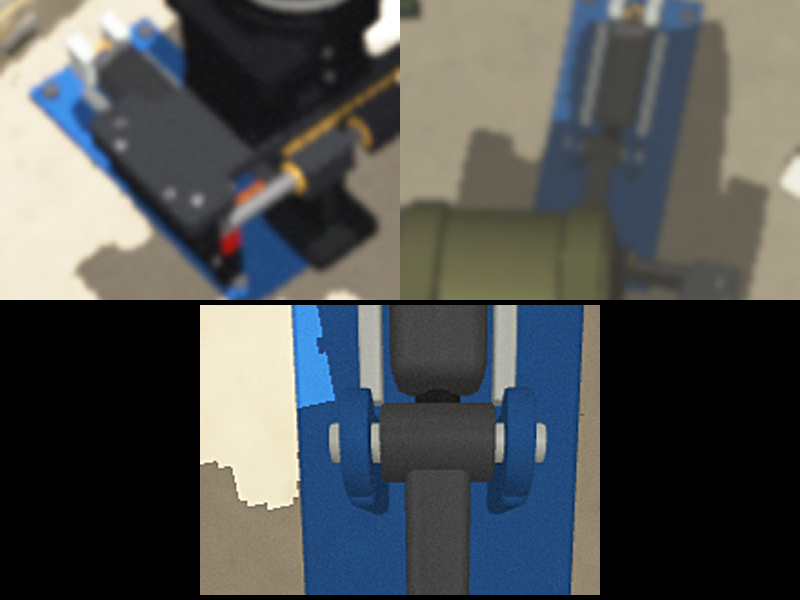

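The top view shows the sinker against the stop with its eye in the slot, and the foot touches its rear end. In the scene view the pointer stands just above the red part of the post. The pad is at z = 71 mm (lever about 0.38 rad) with 8.4 N of push-back, both consistent with the green band.

```bash
python3 -c "
from cell import env
print(env.sign_off())"
```

```text
the job is handed in; nothing more can be done
None
```

I set the sinker in the press nest with its eye in the slotted stop and handed in at about 14.6 s with the lever still held down at about 0.38 rad. That lever angle is worked out from the pad height and the 8.4 N push-back. I did not clearly see the pointer in the green, because the gripper partly hid the post.

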